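# Set a cassette case against the flip stop of the labelling track

### The job

On the labelling track, first flip the raised steel stop fully down across the channel. Then slide the cassette case that lies in the channel along it until its leading end rests against the stop; keep the case flat in the channel, do not lift it out.

Things in the scene. Friction and masses are not known exactly. Their poses are not given: they have to be found in the camera images.
- track: Labelling track fixed on the bench. Origin: centre of underside of its 150x460x12 mm (x,y,z) base plate; +y = push direction along the channel, +x to the fence. Channel: x -50..50, floor z 12, full length, ends open. Fence x 50..70, top z 46; low rail x -62..-50, top z 24. Stop's hinge axis: parallel to y through x 60, z 52 mm, at y 150, between cheeks up to z 64.
- flag (a joint): Hinge of the steel stop, rad. 0 = fully down (end stop): arm level over the channel, to the track's -x, top at z 57 mm, blade edge at z 16, blade face to the case at track y 144. Grows as raised: 1.57 upright, 1.95 most; starts 1.3-1.75. Stays where left; 2 N at its end moves it. Arm 95 mm long from axis, 22 wide, 10 thick; blade under it 12 thick, 15-95 mm from axis, 36 deep from axis.
- flag_end (a point): Point near the free end of the stop's arm, on its outer face (the upper face when down; facing the track's +x, away from the channel, when upright): 85 mm from the hinge axis, mid-width. Moves with the stop.
- case: Closed black plastic cassette case 90x130x26 mm (x,y,z), about 0.25 kg, lying flat in the channel, its y along the track's y, with 10 mm side play. Origin: centre of underside. Starts 100-200 mm short of the stop; against the lowered stop its origin is at track y 79 mm. It slides freely. The same-looking case loose on the bench outside the track is not to be used.
Not all that is in view belongs to the job. What is shaped like the case but blue, green or red is not meant.

How it is judged:
On the way:
1. the stop is fully down (within 0.12 rad) while the case is still at least 30 mm short of it (value of joint flag below 0.12 rad and y of case in the frame of track below 0.049 m), for 0.2 s.
At the end, for the whole second after the job is handed in: The stop is down (within 0.12 rad) and the case lies flat and at rest on the channel floor between the guides, square to the track within 10 degrees, its leading end against the stop's blade (gap under 10 mm) (value of joint flag below 0.12 rad and y of case in the frame of track between 0.069 and 0.085 m and x of case in the frame of track between -0.015 and 0.015 m and z of case in the frame of track below 0.018 m and angle between the y axis of case and the y axis of track, either way round below 0.17 rad and angle between case's own z axis and vertical below 0.1 rad and linear speed of case below 0.01 m/s); the robot touches nothing.
It fails at once if the case is lifted out of the channel (more than 23 mm off its floor) (z of case in the frame of track above 0.035 m).
It also fails if it takes over 43 s, if anything falls off the work surface, if the arm or the gripper's body presses on something with over 40 N, if the wrist force passes 120 N, or if a joint passes its speed limit or range.

### The arm

A 6-joint arm with a two-finger parallel gripper is mounted at the origin on the work surface. World frame = base frame: x ahead of the robot, y to its left, z up, the work surface at z = 0. Lengths are in m, angles in rad, forces in N, time in s.
With the tool pointing down it reaches from about 0.375 to 0.9 m from the base axis. Payload 3.1 kg.
Tool frame: the origin (TCP) lies at the very end of the fingers, on their centre line; the grasp point (between the pads) lies 19 mm behind it; z points along the fingers, y is the direction in which the jaws open and shut (so a half turn about z gives the same grasp; the last joint's range is limited). The gripper opens to 85 mm and grips with 20 to 120 N. Pads are 22 mm wide; open, the fingers measure 114 mm over their backs; the gripper's body (76 mm by 85 mm) begins 54 mm behind the grasp point. The pads swing forward as they close: fully open they stand 13 mm farther back than shut.
Start: joints at [-0.178, 0.527, 1.433, -0, 1.181, -0.178], TCP at [0.625, 0, 0.231] pointing down, gripper open.
Joint ranges: [-3.08, 3.08], [-0.75, 2.2], [0.22, 2.44], [-1.43, 4.57], [0, 2.65], [-2.85, 2.85]. Speed limits (rad/s): [2.79, 2.79, 3.14, 3.14, 3.14, 3.14].

### API

Orientations are given as a rotation vector (axis times angle).
In Python, from plant import r gives the robot as it stands. The module is installed in compiled form; this text tells all that it offers.
- The arm moves only by the tool apply_moves, never from a script. Its argument "moves" is a list of rows, each an object with "dp": the shift along the tool's x, y, z as a fraction of full scale, a list of three; "yaw": the turn about the tool's z as a fraction of full scale; "jaw": the gripper command: -1 is shut, 1 is fully open, values between are in proportion. In form: [{"dp": [tx, ty, tz], "yaw": yaw, "jaw": jaw}, ...]. A call has 1 to 8 rows; each row shifts and turns the commanded pose from where the row before left it, along the tool's axes as they then stand; what a row does not reach is not made up. Full scale, the value 1, is 25 mm for a shift and 5 degrees for a turn. A row lasts 1/10 s, in which the tool goes at most 50 mm and 8.59 degrees, less where a joint would pass 70% of its speed; a pose out of reach is approached as far as the arm can. A call with a number of a shift or a turn outside -1 to 1 is refused whole. A call with a gripper value outside its range is refused whole. The fingers move at their own pace and stop on an object; "squeeze" is the grip in N (left out, the last holds). Time passes only in rows, so rows that do not move let the fingers close. It gives the time, the measured TCP pose, the force and the opening at its end, in the units of the state.
- r.get_state(): the state, without advancing time (a new reading comes with each control period).
- r.capture(name): name is "scene" or "side" or "wrist"; returns a dict with "color" (480x640x3 uint8, red, green, blue), "range_z" (480x640 float32, m along the optical axis (not along the pixel's ray), 0 where there is no reading), "mtx" (3x3 intrinsics, pixels), "k1" (the pictures are not rectified: a ray, as slopes to the right and down, at radius r is drawn at 1 + k1 r^2 times it, then the intrinsics apply), "extrinsics" (4x4, takes a point from camera to world coordinates). Camera axes: x right, y down, z forward; pixel columns grow to the right and rows downward; lengths in m; the calibration is good to about 2 mm. A picture is of the moment at which its call begins.
- r.job_done(): hands the job in, once; it reports no verdict.
The state is a dict: "t": time; "joints": joint angles; "joint_vel": joint speeds; "effort": joint torques, N m; "eef_pos": TCP position; "eef_rot": TCP orientation; "ft_force": force on the tool from outside, world axes, zero at the start; "torque": the same for the moment, N m; "grip_width": finger opening in m.
Only numpy, scipy, OpenCV 4.12 (cv2) and the standard library are available. Lean on these libraries where they do the work, as an engineer would, in place of code of your own. Each camera call takes 0.05 s, during which the arm holds its last target.

## Working session

There is one attempt and no reset: what is moved stays moved. The work goes in short steps, Python scripts to look and compute and a tool call to move; the robot and the scene stay as the last step left them, time stands still between calls to the robot, and variables do not carry over. Pictures are saved under pics/ and viewed, and the job is handed in when it is done.

Besides the shell and the picture viewer there is one more tool, called as name([rows], argument=value, ...), one row to a line, values as JSON. apply_moves: Moves the arm, as the interface text tells. Shift numbers are shares of 25 mm and turn numbers shares of 5 degrees, none past 1 either way. Its arguments: {"type":"object","properties":{"moves":{"type":"array","items":{"type":"object","properties":{"dp":{"type":"array","items":{"type":"number"}},"yaw":{"type":"number"},"jaw":{"type":"number"}}}},"squeeze":{"type":"number"}},"required":["moves"]}

```bash
mkdir -p pics; cat > h.py <<'E'
import numpy as np, cv2, pickle
from plant import r
def cap(n,tag):
    d=r.capture(n); cv2.imwrite(f'pics/{tag}.png',d['color'][:,:,::-1]); pickle.dump(d,open(f'{tag}.pkl','wb')); return d
def cloud(d):
    K=d['mtx'];k1=d['k1']
    v,u=np.mgrid[0:480,0:640].astype(float)
    p=cv2.undistortPoints(np.stack([u.ravel(),v.ravel()],1)[:,None],np.array(K,float),np.array([k1,0,0,0.]))[:,0]
    z=d['range_z'].ravel(); P=np.c_[p[:,0]*z,p[:,1]*z,z]
    E=np.array(d['extrinsics']); W=P@E[:3,:3].T+E[:3,3]; W[z==0]=np.nan
    return W.reshape(480,640,3)
E
python3 - <<'E'
from h import *
for n in['scene','side','wrist']: d=cap(n,n+'0'); print(n,d['extrinsics'],d['k1'])
s=r.get_state();print(s)
E
```

```text
scene [[ 0.57524255  0.67364368 -0.46400453  1.01284193]
 [ 0.81794614 -0.46833843  0.33410062 -0.51215331]
 [ 0.00775361 -0.57171961 -0.82041244  1.02937323]
 [ 0.          0.          0.          1.        ]] -0.13220037036030938
side [[ 0.96382414 -0.19221626  0.18465083  0.30510975]
 [-0.26593886 -0.73996457  0.61784218 -0.66270249]
 [ 0.01787576 -0.64459704 -0.76431349  0.75173203]
 [ 0.          0.          0.          1.        ]] -0.016347188545646853
wrist [[ 9.99995186e-01  1.11601259e-03 -2.89537950e-03  6.24629422e-01]
 [ 2.66817746e-04 -9.60555083e-01 -2.78089663e-01  7.20749790e-02]
 [-3.09152307e-03  2.78087551e-01 -9.60550757e-01  3.74475724e-01]
 [ 0.00000000e+00  0.00000000e+00  0.00000000e+00  1.00000000e+00]] -0.08337308981467734
{'t': 0.15, 'joints': array([-1.78484997e-01,  5.28260746e-01,  1.43360038e+00, -2.35361822e-05,
        1.18140748e+00, -1.78489459e-01]), 'joint_vel': array([-0.0010611 , -0.00401722, -0.00486818, -0.00102898, -0.00195575,
       -0.00048596]), 'effort': array([ 1.17890530e-03, -4.42742836e+01, -1.78276026e+01, -2.15643640e-04,
        5.61750654e-03, -9.84718270e-06]), 'eef_pos': array([6.24453221e-01, 1.30917224e-04, 2.30555854e-01]), 'eef_rot': array([-2.22046165e+00, -2.22049144e+00,  1.52886417e-03]), 'ft_force': array([0.53274103, 0.56825175, 0.26605126]), 'torque': array([-0.03598049, -0.00039495,  0.05251079]), 'grip_width': 0.08540376750613857}
```

View pics/scene0.png

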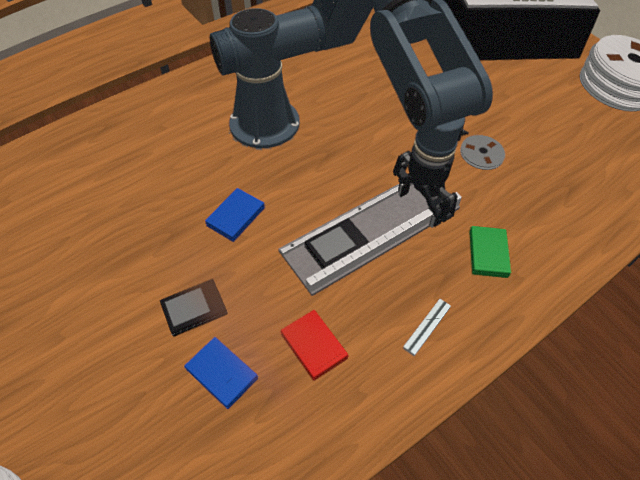

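View pics/side0.png

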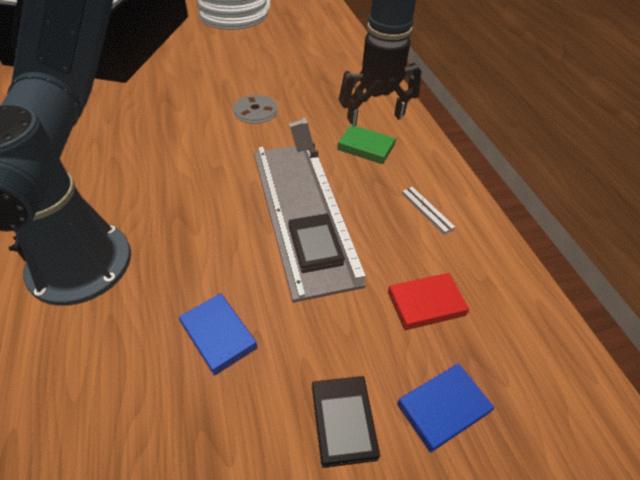

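View pics/wrist0.png

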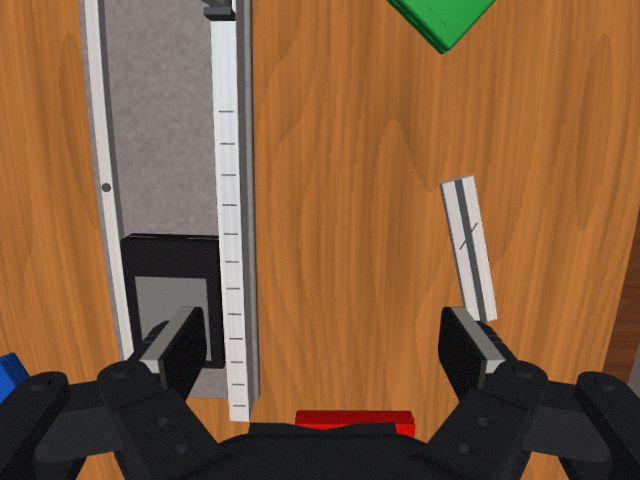

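The case to use lies in the channel at side px (317,242) and scene px (335,243). The one at side px (345,420) is outside the track, and the blue, green and red pieces aren't meant. The stop is at side px (302,135). Next I'll measure the track pose.

```bash
cat > m.py <<'E'
from h import *
import sys
d=pickle.load(open('side0.pkl','rb'));W=cloud(d)
img=d['color']
cv2.imwrite('pics/crop0.png',cv2.resize(img[100:310,220:400][:,:,::-1],None,fx=2.8,fy=2.8,interpolation=cv2.INTER_CUBIC))
for (u,v) in [(317,242),(280,180),(345,240),(300,140),(302,125),(263,155),(298,290),(358,275),(315,153)]: print((u,v),W[v,u].round(4))
reg=W[100:310,240:380].reshape(-1,3)
def sel(lo,hi): return reg[(reg[:,2]>lo)&(reg[:,2]<hi)]
f=sel(.042,.050)
print('n',len(f)); 
for lo,hi in [(.042,.050),(.021,.027),(.009,.015),(.034,.042)]:
    p=sel(lo,hi)[:,:2]; print(lo,len(p),cv2.minAreaRect(p.astype(np.float32)),np.median(p,0))
p=f[:,:2]; vx,vy,x0,y0=cv2.fitLine(p.astype(np.float32),cv2.DIST_HUBER,0,.001,.001).ravel(); print('fence',vx,vy,x0,y0,np.degrees(np.arctan2(vy,vx)))
st=reg[reg[:,2]>.06]; print('stop',len(st),st.min(0),st.max(0),np.median(st,0))
E
python3 m.py
```

```text
(317, 242) [ 0.4853 -0.0996  0.0372]
(280, 180) [0.4583 0.1315 0.0109]
(345, 240) [ 0.5403 -0.1159  0.046 ]
(300, 140) [0.5166 0.1626 0.0967]
(302, 125) [0.5222 0.1656 0.1357]
(263, 155) [0.4348 0.2187 0.0236]
(298, 290) [ 0.4198 -0.1967  0.0253]
(358, 275) [ 0.5361 -0.2083  0.0494]
(315, 153) [0.5513 0.1523 0.0591]
n 1225
0.042 1225 ((0.5146306753158569, -0.012788131833076477), (0.39835092425346375, 0.08093003928661346), 88.6903076171875) [ 0.54280113 -0.0588957 ]
0.021 1569 ((0.5848511457443237, 0.03543353080749512), (0.49531590938568115, 0.3230845332145691), 88.7636489868164) [0.43605746 0.09296384]
0.009 5698 ((0.5629563331604004, 0.14159302413463593), (0.7057956457138062, 0.3130730986595154), 89.82831573486328) [0.47197751 0.06512967]
0.034 2243 ((0.489757239818573, -0.009895339608192444), (0.10955855250358582, 0.40455904603004456), 1.2749239206314087) [ 0.48630982 -0.09425517]
fence 0.021313678 0.99977285 0.54277563 -0.047735937 88.77872
stop 917 [ 0.49306473 -0.01543979  0.0603252 ] [0.59321565 0.18769822 0.30619753] [0.53349159 0.16072644 0.13359957]
```

```bash
python3 - <<'E'
from h import *
# same, wrist cam
d=pickle.load(open('wrist0.pkl','rb'));W=cloud(d)
reg=W[0:420,60:262].reshape(-1,3)
for lo,hi in [(.042,.050),(.021,.027),(.009,.015),(.034,.042)]:
    p=reg[(reg[:,2]>lo)&(reg[:,2]<hi)][:,:2]; print(lo,len(p),cv2.minAreaRect(p.astype(np.float32)),np.median(p,0))
for (u,v) in [(170,260),(236,300),(230,60),(160,100),(98,100),(219,10),(300,200)]: print((u,v),W[v,u].round(4))
E
```

```text
0.042 9819 ((0.5016841888427734, -0.01905803382396698), (0.375964492559433, 0.10750282555818558), 88.77093505859375) [0.54584104 0.00901416]
0.021 5436 ((0.4888562560081482, -0.014146208763122559), (0.38303861021995544, 0.1331769973039627), 88.71337890625) [0.43184742 0.04131081]
0.009 28088 ((0.4848647117614746, -0.013919323682785034), (0.39041101932525635, 0.1511935591697693), 88.70104217529297) [0.48556646 0.07553068]
0.034 9505 ((0.498131662607193, -0.01805514097213745), (0.37874463200569153, 0.11466066539287567), 88.74397277832031) [ 0.49249924 -0.06313877]
(170, 260) [ 0.4873 -0.0416  0.0396]
(236, 300) [ 0.5465 -0.0768  0.0468]
(230, 60) [0.5531 0.1231 0.0483]
(160, 100) [0.4823 0.0968 0.0146]
(98, 100) [0.4315 0.0978 0.0254]
(219, 10) [0.5504 0.1546 0.0658]
(300, 200) [0.6028 0.0057 0.0022]
```

View pics/crop0.png

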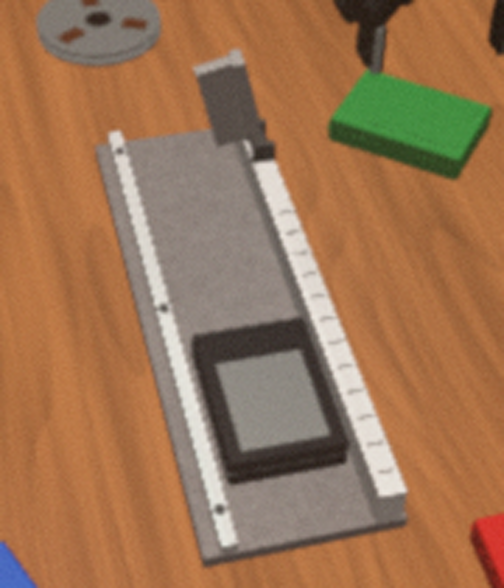

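```bash
python3 - <<'E'
from h import *
yaw=np.radians(-1.23);R=np.array([[np.cos(yaw),-np.sin(yaw)],[np.sin(yaw),np.cos(yaw)]])
o=np.array([.4868,.05])
for n in['side0','wrist0','scene0']:
    d=pickle.load(open(n+'.pkl','rb'));W=cloud(d).reshape(-1,3)
    T=np.c_[(W[:,:2]-o)@R,W[:,2]]   # track-aligned, origin tentative
    def q(xl,xh,zl,zh,a=1):
        m=(T[:,0]>xl)&(T[:,0]<xh)&(T[:,2]>zl)&(T[:,2]<zh)&(abs(T[:,1])<.3); t=T[m]
        return (len(t),)+tuple(np.percentile(t[:,1],[.3,99.7]).round(4))+tuple(np.percentile(t[:,0],[1,99]).round(4)) if len(t) else 0
    print(n,'rail',q(-.066,-.045,.019,.030),'fence',q(.045,.075,.041,.052),'floor',q(-.045,.045,.008,.019),'case',q(-.055,.046,.034,.043),'stop',q(-.03,.09,.07,.18),'stop>.11',q(-.03,.09,.11,.18))
    m=(abs(T[:,0]-.03)<.07)&(T[:,2]>.055)&(T[:,2]<.16)&(T[:,1]>.05)&(T[:,1]<.2);t=T[m]
    for z in np.arange(.055,.16,.01):
        s=t[abs(t[:,2]-z)<.005]
        if len(s): print('  z%.3f'%z,len(s),np.percentile(s[:,0],[2,50,98]).round(4),np.percentile(s[:,1],[2,98]).round(4))
E
```

```text
side0 rail (884, np.float64(-0.259), np.float64(0.2), np.float64(-0.0631), np.float64(-0.051)) fence (1250, np.float64(-0.2591), np.float64(0.1304), np.float64(0.0486), np.float64(0.0691)) floor (3805, np.float64(-0.2592), np.float64(0.1996), np.float64(-0.0445), np.float64(0.044)) case (2081, np.float64(-0.2043), np.float64(-0.0745), np.float64(-0.0442), np.float64(0.0439)) stop (516, np.float64(0.1078), np.float64(0.1292), np.float64(0.0056), np.float64(0.0557)) stop>.11 (277, np.float64(0.1079), np.float64(0.1296), np.float64(0.0046), np.float64(0.0479))
  z0.055 22 [0.0376 0.061  0.0677] [0.1022 0.1346]
  z0.065 66 [0.0206 0.0525 0.068 ] [0.1021 0.1382]
  z0.075 60 [0.0182 0.0393 0.0582] [0.1084 0.1194]
  z0.085 59 [0.0155 0.0351 0.0557] [0.109  0.1198]
  z0.095 62 [0.0139 0.0328 0.0536] [0.108  0.1186]
  z0.105 58 [0.0111 0.0312 0.0509] [0.1088 0.1183]
  z0.115 63 [0.0089 0.0299 0.0483] [0.1089 0.1191]
  z0.125 66 [0.0069 0.0267 0.0472] [0.1089 0.118 ]
  z0.135 81 [0.0043 0.0238 0.0443] [0.1089 0.1257]
  z0.145 67 [0.0141 0.0334 0.0431] [0.1102 0.1293]
wrist0 rail (5266, np.floa
[... 647 characters left out ...]
596), np.float64(0.1085), np.float64(-0.0624), np.float64(-0.0476)) fence (1233, np.float64(-0.2601), np.float64(0.1999), np.float64(0.0501), np.float64(0.0721)) floor (2600, np.float64(-0.2606), np.float64(0.1402), np.float64(-0.0441), np.float64(0.034)) case (1655, np.float64(-0.2052), np.float64(-0.0763), np.float64(-0.0413), np.float64(0.045)) stop (13, np.float64(0.1093), np.float64(0.1176), np.float64(0.0431), np.float64(0.0578)) stop>.11 0
  z0.055 6 [0.057  0.0627 0.0669] [0.1019 0.1224]
  z0.065 4 [0.0462 0.0645 0.068 ] [0.116  0.1214]
  z0.075 2 [0.043  0.0436 0.0443] [0.1169 0.1176]
  z0.085 9 [0.051  0.0549 0.0577] [0.1093 0.1137]
  z0.095 2 [0.0553 0.0565 0.0577] [0.1115 0.112 ]
```

Track pose, with rail and fence widths, lengths and heights agreeing with the spec to about 2 mm:
- **Origin and yaw:** about (0.486, 0.020), yaw -1.2°.
- **Case:** at track y about -0.109, so 188 mm short of its final position. Within spec, since it starts 100-200 mm short.
- **Stop:** about 1.37 rad, hinge at world (0.549, 0.169).

The crop shows the case in the channel, so it's the right one. Now I'll go to the fence side of the stop with the jaws shut.

apply_moves([
  {"dp": [0.845,0,0.2],"yaw": 0,"jaw": -1},
  {"dp": [0.845,0,0.6],"yaw": 0,"jaw": -1},
  {"dp": [0.845,0,0.6],"yaw": 0,"jaw": -1},
  {"dp": [0.845,0,0.6],"yaw": 0,"jaw": -1},
  {"dp": [0.845,0,0.6],"yaw": 0,"jaw": -1},
  {"dp": [0.845,0,0.6],"yaw": 0,"jaw": -1},
  {"dp": [0.845,0,0.6],"yaw": 0,"jaw": -1},
  {"dp": [0.845,0,0.6],"yaw": 0,"jaw": -1},
], squeeze=30)

```text
t: 0.95
eef_pos: [0.6247, 0.1699, 0.1203]
eef_rot: [-2.221, -2.221, 0.001]
ft_force: [0.1, -0.3, 0.2]
grip_width: -0.0003
```

```bash
python3 - <<'E'
from h import *
d=cap('side','side1');s=r.get_state();print(s['t'],s['eef_pos'],s['eef_rot'],s['ft_force'],s['grip_width'])
cv2.imwrite('pics/crop1.png',cv2.resize(d['color'][20:220,220:460][:,:,::-1],None,fx=3,fy=3))
W=cloud(d).reshape(-1,3)
m=(abs(W[:,1]-.169)<.06)&(abs(W[:,0]-.625)<.08)&(W[:,2]>.1);t=W[m]
for z in np.arange(.105,.2,.01):
  q=t[abs(t[:,2]-z)<.005]
  if len(q): print(z.round(3),len(q),np.percentile(q[:,0],[1,99]),np.percentile(q[:,1],[1,99]))
E
```

```text
1.0 [0.62267894 0.17304188 0.11767346] [-2.21607642 -2.21993576  0.00367633] [ 0.61264823  1.57321865 -0.6556594 ] 4.3143754502813075e-05
0.125 21 [0.61407336 0.63552808] [0.15670195 0.16479885]
0.135 44 [0.61028025 0.6373804 ] [0.15855645 0.17586246]
0.145 47 [0.61032557 0.63723436] [0.1588036  0.17515317]
0.155 42 [0.61034132 0.63623403] [0.15802109 0.17197753]
0.165 71 [0.59605688 0.65506742] [0.15667402 0.1760809 ]
0.175 153 [0.58728794 0.66071095] [0.15645194 0.18077277]
0.185 121 [0.57963936 0.67005314] [0.15306934 0.18284431]
0.195 150 [0.5730356  0.67608412] [0.15208298 0.18114823]
```

View pics/crop1.png

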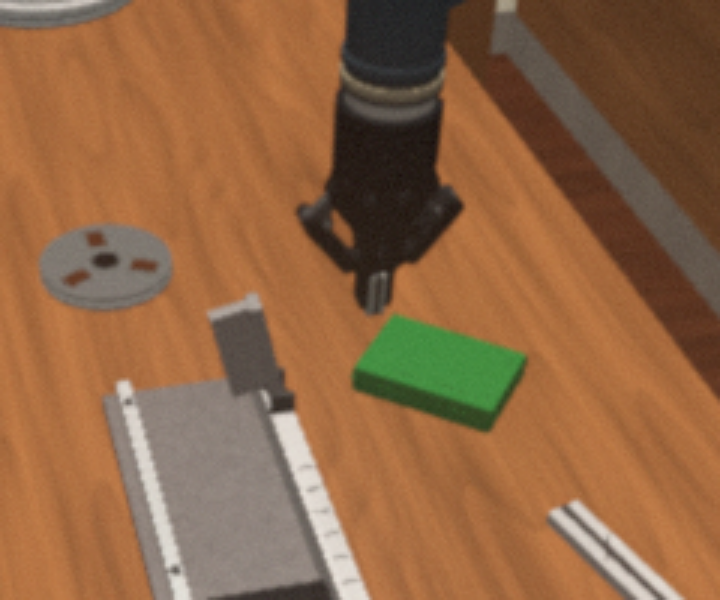

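apply_moves([
  {"dp": [0,-0.9,0],"yaw": 0,"jaw": -1},
  {"dp": [0,-0.9,0],"yaw": 0,"jaw": -1},
  {"dp": [0,-0.9,0],"yaw": 0,"jaw": -1},
  {"dp": [0,-0.6,0.04],"yaw": 0,"jaw": -1},
  {"dp": [0,-0.6,0.04],"yaw": 0,"jaw": -1},
  {"dp": [0,-0.36,0.28],"yaw": 0,"jaw": -1},
  {"dp": [0,-0.36,0.28],"yaw": 0,"jaw": -1},
  {"dp": [0,0,0],"yaw": 0,"jaw": -1},
])

```text
t: 1.8
eef_pos: [0.5074, 0.1688, 0.104]
eef_rot: [-2.219, -2.22, 0.005]
ft_force: [0.1, 0.3, -0.2]
grip_width: -0.0001
```

```bash
python3 - <<'E'
from h import *
d=cap('side','side2');s=r.get_state();print(s['t'],s['eef_pos'],s['ft_force'])
cv2.imwrite('pics/crop2.png',cv2.resize(d['color'][20:220,220:460][:,:,::-1],None,fx=3,fy=3))
E
```

```text
1.85 [0.50859718 0.16889945 0.10447362] [0.1418304  0.54052659 0.38429308]
```

View pics/crop2.png

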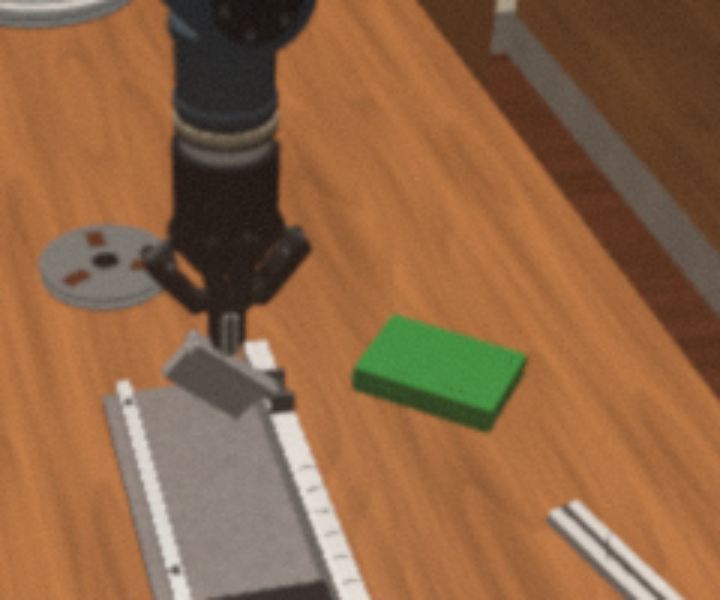

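The stop is following the finger, with its tip at crop px (190,345). I'll continue the arc down.

apply_moves([
  {"dp": [0,-0.26,0.36],"yaw": 0,"jaw": -1},
  {"dp": [0,-0.26,0.36],"yaw": 0,"jaw": -1},
  {"dp": [0,-0.13,0.36],"yaw": 0,"jaw": -1},
  {"dp": [0,-0.13,0.36],"yaw": 0,"jaw": -1},
  {"dp": [0,-0.02,0.2],"yaw": 0,"jaw": -1},
  {"dp": [0,0,0.16],"yaw": 0,"jaw": -1},
  {"dp": [0,0,0.04],"yaw": 0,"jaw": -1},
])

```text
t: 2.55
eef_pos: [0.4893, 0.1689, 0.0588]
eef_rot: [-2.221, -2.221, 0.001]
ft_force: [-1.2, 1.0, 0.8]
grip_width: -0.0005
```

```bash
python3 - <<'E'
from h import *
d=cap('side','side3');s=r.get_state();print(s['t'],s['eef_pos'],s['ft_force'])
cv2.imwrite('pics/crop3.png',cv2.resize(d['color'][20:220,220:460][:,:,::-1],None,fx=3,fy=3))
E
```

```text
2.6 [0.4894347  0.16895853 0.05887653] [-0.69070311 -0.81123543  0.16650072]
```

View pics/crop3.png

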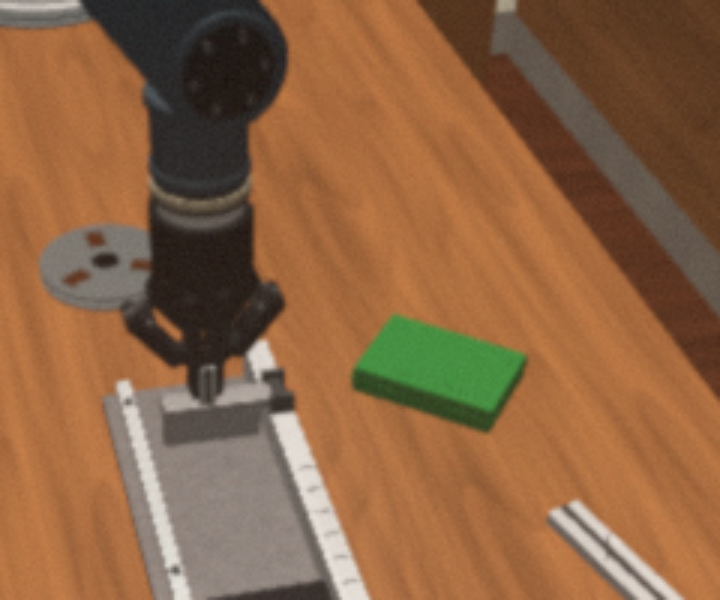

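Nearly level. I'll press on in 1 mm steps until I feel the end stop.

apply_moves([
  {"dp": [0,0,0.05],"yaw": 0,"jaw": -1},
  {"dp": [0,0,0.04],"yaw": 0,"jaw": -1},
  {"dp": [0,0,0],"yaw": 0,"jaw": -1},
])

```text
t: 2.9
eef_pos: [0.4898, 0.169, 0.0572]
eef_rot: [2.221, 2.221, 0.001]
ft_force: [-0.1, 0.1, -0.5]
grip_width: -0.0002
```

apply_moves([
  {"dp": [0,0,0.04],"yaw": 0,"jaw": -1},
  {"dp": [0,0,0],"yaw": 0,"jaw": -1},
])

```text
t: 3.1
eef_pos: [0.4898, 0.1691, 0.057]
eef_rot: [2.221, 2.221, 0.001]
ft_force: [-0.9, -0.9, 6.8]
grip_width: -0.0001
```

The end stop is felt: 6.8 N at z 0.057, as expected. Now I'll lift off and go behind the case.

apply_moves([
  {"dp": [0,0,-0.9],"yaw": 0,"jaw": -1},
  {"dp": [0,0,-0.9],"yaw": 0,"jaw": -1},
  {"dp": [-0.8,0,-0.7],"yaw": 0,"jaw": -1},
  {"dp": [-1,0,0],"yaw": 0,"jaw": -0.06},
  {"dp": [-1,0,0],"yaw": 0,"jaw": -0.06},
  {"dp": [-1,0,0],"yaw": 0,"jaw": -0.06},
  {"dp": [-1,0,0],"yaw": 0,"jaw": -0.06},
  {"dp": [-1,-0.1,0],"yaw": 0,"jaw": -0.06},
])

```text
t: 3.9
eef_pos: [0.4875, 0.0229, 0.1188]
eef_rot: [2.221, 2.221, 0.001]
ft_force: [0.6, -0.0, 0.6]
grip_width: 0.0404
```

apply_moves([
  {"dp": [-1,-0.1,0],"yaw": 0,"jaw": -0.06},
  {"dp": [-1,-0.1,0],"yaw": 0,"jaw": -0.06},
  {"dp": [-1,0,0],"yaw": 0,"jaw": -0.06},
  {"dp": [-1,0,0],"yaw": 0,"jaw": -0.06},
  {"dp": [-1,0,0],"yaw": 0,"jaw": -0.06},
  {"dp": [-1,0,0],"yaw": 0,"jaw": -0.06},
  {"dp": [-1,0,0],"yaw": 0,"jaw": -0.06},
  {"dp": [-1,0,0],"yaw": 0,"jaw": -0.06},
])

```text
t: 4.7
eef_pos: [0.482, -0.1771, 0.1187]
eef_rot: [2.221, 2.221, 0.0]
ft_force: [-0.3, 0.8, -0.1]
grip_width: 0.0397
```

```bash
python3 - <<'E'
from h import *
s=r.get_state();print(s['t'],s['eef_pos'],s['eef_rot'],s['grip_width'])
d=cap('side','side4'); e=cap('scene','scene4')
cv2.imwrite('pics/crop4.png',np.hstack([cv2.resize(x['color'][a:a+200,b:b+160][:,:,::-1],None,fx=2.5,fy=2.5) for x,a,b in((d,110,240),(e,150,290))]))
yaw=np.radians(-1.23);R=np.array([[np.cos(yaw),-np.sin(yaw)],[np.sin(yaw),np.cos(yaw)]])
for x in(d,e):
    W=cloud(x).reshape(-1,3);T=np.c_[(W[:,:2]-[.4862,.0203])@R,W[:,2]]
    m=(T[:,0]>-.03)&(T[:,0]<.045)&(abs(T[:,1]-.15)<.008)&(T[:,2]>.05)&(T[:,2]<.09);t=T[m]
    if len(t)>5: print('stop top',len(t),np.polyfit(t[:,0],t[:,2],1),np.median(t[:,2]))
    m=(T[:,0]>-.055)&(T[:,0]<.047)&(abs(T[:,1]+.109)<.08)&(T[:,2]>.034)&(T[:,2]<.043);t=T[m]
    print('case',np.percentile(t[:,1],[.5,99.5]),np.percentile(t[:,0],[1,99]))
E
```

```text
4.7 [ 0.48199256 -0.17711234  0.11866341] [2.22128814e+00 2.22088692e+00 2.16853975e-04] 0.03969624422322351
stop top 139 [-3.35104196e-05  5.73186382e-02] 0.05729356606458191
case [-0.17463167 -0.04765965] [-0.04433799  0.04363897]
stop top 146 [-0.00736933  0.0579521 ] 0.05796049166687256
case [-0.17537618 -0.04683725] [-0.04016784  0.04593847]
```

View pics/crop4.png

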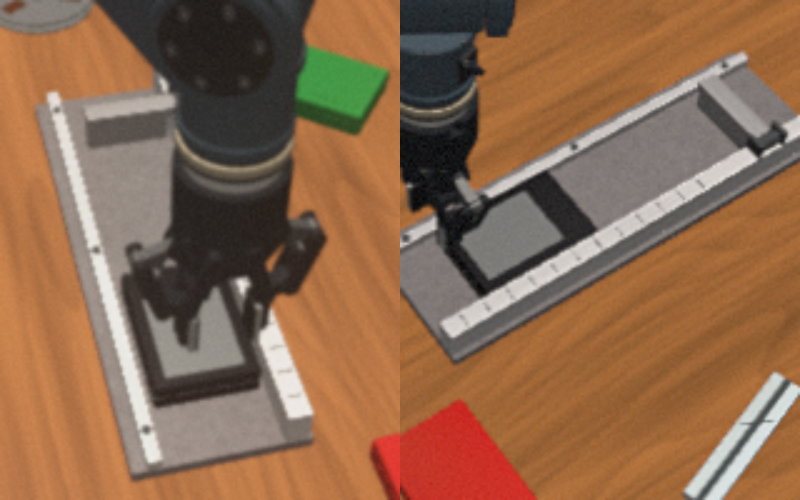

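The stop is level and down (top slope about 0, z 57 mm), and the case is untouched with its rear end at track y -0.175. I'll back off 8 mm, align the yaw to the track, and descend behind the case.

apply_moves([
  {"dp": [-0.32,0,0.3],"yaw": 0.25,"jaw": -0.06},
  {"dp": [0,0,0.8],"yaw": 0,"jaw": -0.06},
  {"dp": [0,0,0.8],"yaw": 0,"jaw": -0.06},
  {"dp": [0,0,0.8],"yaw": 0,"jaw": -0.06},
  {"dp": [0,0,0.6],"yaw": 0,"jaw": -0.06},
  {"dp": [0,0,0.4],"yaw": 0,"jaw": -0.06},
  {"dp": [0,0,0.16],"yaw": 0,"jaw": -0.06},
  {"dp": [0,0,0],"yaw": 0,"jaw": -0.06},
])

```text
t: 5.6
eef_pos: [0.4817, -0.1834, 0.0216]
eef_rot: [-2.244, -2.197, 0.0]
ft_force: [-0.2, -0.4, 0.2]
grip_width: 0.0401
```

```bash
python3 - <<'E'
from h import *
d=cap('side','side5');s=r.get_state();print(s['t'],s['eef_pos'],s['eef_rot'],s['ft_force'])
cv2.imwrite('pics/crop5.png',cv2.resize(d['color'][130:310,240:400][:,:,::-1],None,fx=3.2,fy=3.2))
E
```

```text
5.65 [ 0.48208147 -0.18375504  0.0221326 ] [2.24530925e+00 2.19728678e+00 4.06716239e-05] [-0.33619862 -0.13960729 -1.03359042]
```

View pics/crop5.png

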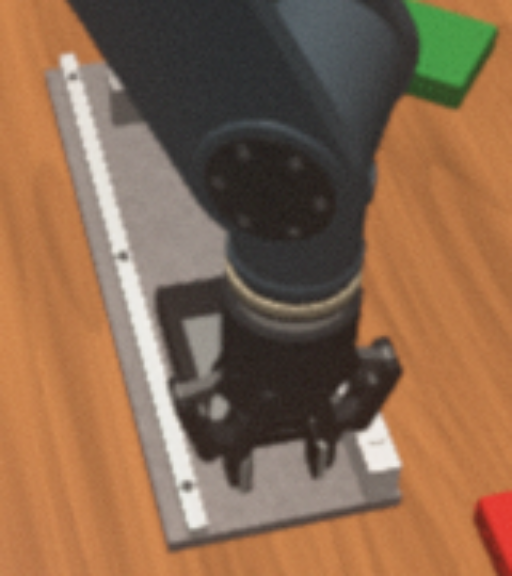

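apply_moves([
  {"dp": [0.3,0,0],"yaw": 0,"jaw": -0.06},
  {"dp": [0.3,0,0],"yaw": 0,"jaw": -0.06},
  {"dp": [0.3,0,0],"yaw": 0,"jaw": -0.06},
  {"dp": [0.3,0,0],"yaw": 0,"jaw": -0.06},
  {"dp": [0.3,0,0],"yaw": 0,"jaw": -0.06},
  {"dp": [0.3,0,0],"yaw": 0,"jaw": -0.06},
  {"dp": [0.3,0,0],"yaw": 0,"jaw": -0.06},
  {"dp": [0.3,0,0],"yaw": 0,"jaw": -0.06},
])

```text
t: 6.45
eef_pos: [0.4834, -0.1234, 0.0221]
eef_rot: [2.245, 2.197, 0.0]
ft_force: [-0.9, -2.0, 2.1]
grip_width: 0.0397
```

```bash
python3 - <<'E'
from h import *
d=cap('side','side6');s=r.get_state();print(s['t'],s['eef_pos'],s['ft_force'])
cv2.imwrite('pics/crop6.png',cv2.resize(d['color'][110:310,240:400][:,:,::-1],None,fx=3,fy=3))
E
```

```text
6.5 [ 0.48278425 -0.12212617  0.02198964] [-0.12082078  0.21203867  0.64714122]
```

View pics/crop6.png

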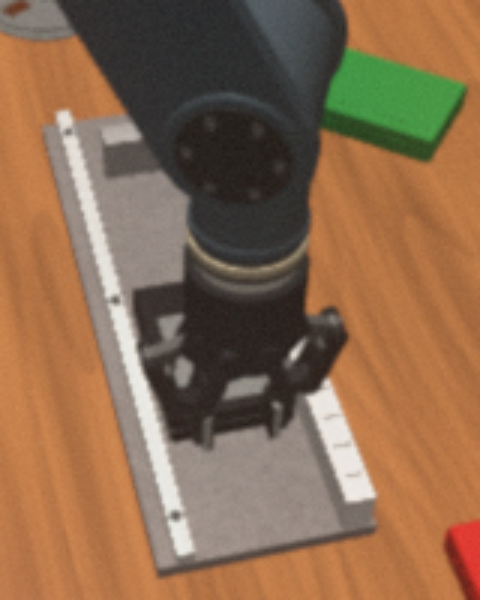

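The case slides squarely ahead of both fingers. I'll continue.

apply_moves([
  {"dp": [0.3,0,0],"yaw": 0,"jaw": -0.06},
  {"dp": [0.3,0,0],"yaw": 0,"jaw": -0.06},
  {"dp": [0.3,0,0],"yaw": 0,"jaw": -0.06},
  {"dp": [0.3,0,0],"yaw": 0,"jaw": -0.06},
  {"dp": [0.3,0,0],"yaw": 0,"jaw": -0.06},
  {"dp": [0.3,0,0],"yaw": 0,"jaw": -0.06},
  {"dp": [0.3,0,0],"yaw": 0,"jaw": -0.06},
  {"dp": [0.3,0,0],"yaw": 0,"jaw": -0.06},
])

```text
t: 7.3
eef_pos: [0.4844, -0.0632, 0.022]
eef_rot: [-2.245, -2.197, 0.0]
ft_force: [-0.3, -1.1, -0.8]
grip_width: 0.0402
```

apply_moves([
  {"dp": [0.3,0,0],"yaw": 0,"jaw": -0.06},
  {"dp": [0.3,0,0],"yaw": 0,"jaw": -0.06},
  {"dp": [0.3,0,0],"yaw": 0,"jaw": -0.06},
  {"dp": [0.3,0,0],"yaw": 0,"jaw": -0.06},
  {"dp": [0.3,0,0],"yaw": 0,"jaw": -0.06},
  {"dp": [0.3,0,0],"yaw": 0,"jaw": -0.06},
  {"dp": [0.2,0,0],"yaw": 0,"jaw": -0.06},
  {"dp": [0.2,0,0],"yaw": 0,"jaw": -0.06},
])

```text
t: 8.1
eef_pos: [0.4858, -0.0086, 0.0221]
eef_rot: [2.245, 2.197, -0.0]
ft_force: [-0.3, -0.7, -0.3]
grip_width: 0.0401
```

```bash
cat > c.py <<'E'
from h import *
import sys
tag=sys.argv[1]
d=cap('side','side'+tag); e=cap('scene','scene'+tag)
s=r.get_state();print(s['t'],s['eef_pos'],s['ft_force'])
cv2.imwrite(f'pics/crop{tag}.png',np.hstack([cv2.resize(x['color'][a:a+200,b:b+160][:,:,::-1],None,fx=2.5,fy=2.5) for x,a,b in((d,110,240),(e,150,310))]))
yaw=np.radians(-1.23);R=np.array([[np.cos(yaw),-np.sin(yaw)],[np.sin(yaw),np.cos(yaw)]])
for x in(d,e):
    W=cloud(x).reshape(-1,3);T=np.c_[(W[:,:2]-[.4862,.0203])@R,W[:,2]]
    m=(T[:,0]>-.03)&(T[:,0]<.045)&(abs(T[:,1]-.15)<.008)&(T[:,2]>.05)&(T[:,2]<.09);t=T[m]
    if len(t)>5: print('stop top',len(t),np.polyfit(t[:,0],t[:,2],1),np.median(t[:,2]))
    m=(T[:,0]>-.048)&(T[:,0]<.047)&(T[:,1]<.145)&(T[:,1]>-.1)&(T[:,2]>.034)&(T[:,2]<.043);t=T[m]
    print('case',len(t),np.percentile(t[:,1],[.5,99.5]),np.percentile(t[:,0],[1,99]),cv2.minAreaRect(t[:,:2].astype(np.float32)))
E
python3 c.py 7
```

```text
8.2 [ 0.48564758 -0.00832135  0.02209053] [-0.66613615 -0.38375132  0.34872878]
stop top 50 [-0.02971253  0.05666162] 0.05709238661766858
case 465 [-0.03885024  0.14474649] [-0.04417941  0.04137012] ((5.2623450756073e-05, 0.05227867513895035), (0.18495489656925201, 0.08973906934261322), 89.95301818847656)
stop top 143 [-0.00410823  0.05761234] 0.05761479135972147
case 980 [-0.03981907  0.144369  ] [-0.04054849  0.0456572 ] ((0.0022542886435985565, 0.05168909206986427), (0.0890066996216774, 0.18738673627376556), 1.0338624715805054)
```

View pics/crop7.png

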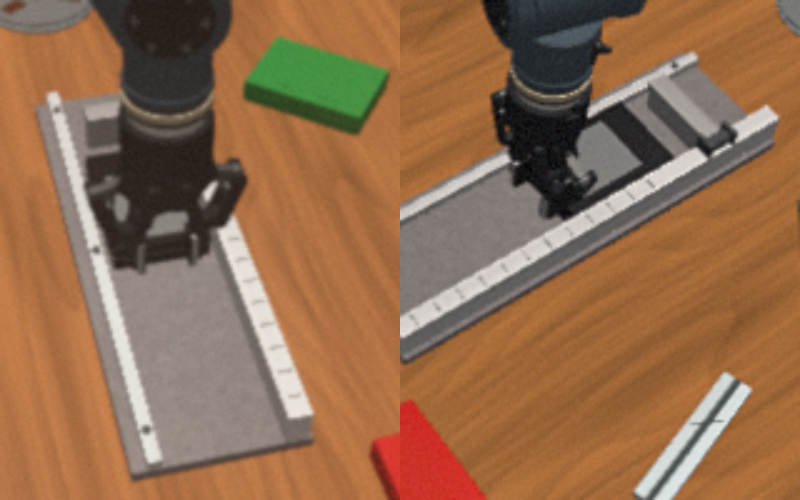

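The stop is still level and the gap is about 30 mm. Now slower.

apply_moves([
  {"dp": [0.2,0,0],"yaw": 0,"jaw": -0.06},
  {"dp": [0.2,0,0],"yaw": 0,"jaw": -0.06},
  {"dp": [0.2,0,0],"yaw": 0,"jaw": -0.06},
  {"dp": [0.16,0,0],"yaw": 0,"jaw": -0.06},
  {"dp": [0.12,0,0],"yaw": 0,"jaw": -0.06},
  {"dp": [0.08,0,0],"yaw": 0,"jaw": -0.06},
  {"dp": [0.08,0,0],"yaw": 0,"jaw": -0.06},
  {"dp": [0.08,0,0],"yaw": 0,"jaw": -0.06},
])

```text
t: 9.0
eef_pos: [0.4865, 0.019, 0.0221]
eef_rot: [2.246, 2.197, 0.0]
ft_force: [0.3, -0.4, 1.1]
grip_width: 0.04
```

apply_moves([
  {"dp": [0.06,0,0],"yaw": 0,"jaw": -0.06},
  {"dp": [0.04,0,0],"yaw": 0,"jaw": -0.06},
])

```text
t: 9.2
eef_pos: [0.4865, 0.0215, 0.0221]
eef_rot: [2.245, 2.197, 0.0]
ft_force: [-0.1, -0.9, 0.9]
grip_width: 0.0402
```

```bash
python3 c.py 8
```

```text
9.3 [0.48645384 0.02165389 0.02207774] [ 3.96910495e-01 -7.02069006e-01 -3.76046031e-04]
stop top 30 [0.01211274 0.05738921] 0.057182524407437485
case 436 [-0.01015728  0.14462356] [-0.04426305  0.04154386] ((-2.5939196348190308e-05, 0.06701593846082687), (0.08960354328155518, 0.15596896409988403), 0.2630200982093811)
stop top 139 [0.00194928 0.05773099] 0.05773443185028104
case 941 [-0.01037081  0.14463996] [-0.04019897  0.04600078] ((0.001641925424337387, 0.06697073578834534), (0.15598855912685394, 0.09017220884561539), 89.95171356201172)
```

View pics/crop8.png

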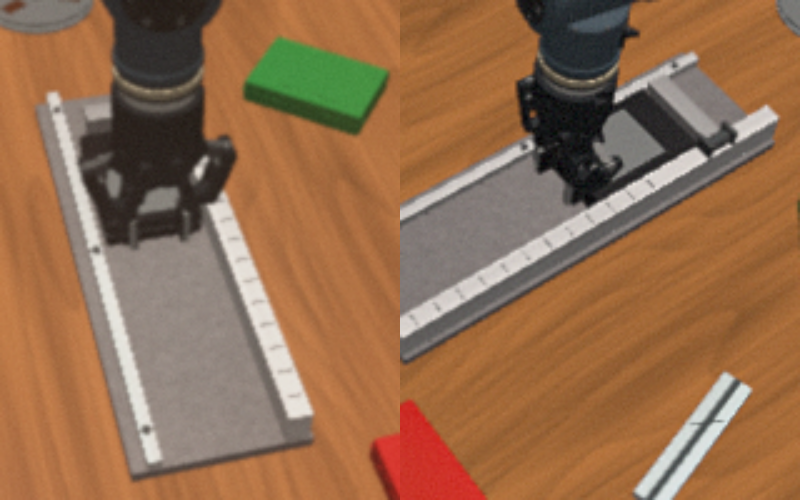

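Nearly closed. I'll creep in 1 mm steps until contact force shows.

apply_moves([
  {"dp": [0.04,0,0],"yaw": 0,"jaw": -0.06},
  {"dp": [0.04,0,0],"yaw": 0,"jaw": -0.06},
])

```text
t: 9.5
eef_pos: [0.4865, 0.0234, 0.0221]
eef_rot: [2.245, 2.197, -0.0]
ft_force: [-1.4, -7.7, 0.8]
grip_width: 0.0401
```

apply_moves([
  {"dp": [0.04,0,0],"yaw": 0,"jaw": -0.06},
  {"dp": [0,0,0],"yaw": 0,"jaw": -0.06},
])

```text
t: 9.7
eef_pos: [0.4865, 0.0234, 0.0221]
eef_rot: [2.244, 2.197, -0.002]
ft_force: [-1.8, -6.9, 0.7]
grip_width: 0.0402
```

The case is against the stop at 7 N, at the predicted position. I'll back straight off, then lift.

apply_moves([
  {"dp": [-0.2,0,0],"yaw": 0,"jaw": -0.06},
  {"dp": [-0.5,0,0],"yaw": 0,"jaw": -0.06},
  {"dp": [-0.8,0,0],"yaw": 0,"jaw": -0.06},
  {"dp": [-0.5,0,-0.4],"yaw": 0,"jaw": -0.06},
  {"dp": [-0.8,0,-0.8],"yaw": 0,"jaw": -0.06},
  {"dp": [-0.8,0,-0.8],"yaw": 0,"jaw": -0.06},
  {"dp": [-0.8,0,-0.8],"yaw": 0,"jaw": -0.06},
  {"dp": [-0.8,0,-0.8],"yaw": 0,"jaw": -0.06},
])

```text
t: 10.5
eef_pos: [0.4833, -0.1067, 0.1135]
eef_rot: [2.246, 2.196, 0.0]
ft_force: [-0.2, -0.4, 0.4]
grip_width: 0.04
```

apply_moves([
  {"dp": [-0.5,0,-0.8],"yaw": 0,"jaw": -0.06},
  {"dp": [0,0,0],"yaw": 0,"jaw": -0.06},
  {"dp": [0,0,0],"yaw": 0,"jaw": -0.06},
])

```text
t: 10.8
eef_pos: [0.4831, -0.1182, 0.1325]
eef_rot: [2.247, 2.195, 0.001]
ft_force: [-0.4, 0.4, 0.2]
grip_width: 0.0399
```

```bash
python3 c.py 9; python3 - <<'E'
from h import *
d=pickle.load(open('scene9.pkl','rb'))
W=cloud(d).reshape(-1,3)
yaw=np.radians(-1.23);R=np.array([[np.cos(yaw),-np.sin(yaw)],[np.sin(yaw),np.cos(yaw)]])
T=np.c_[(W[:,:2]-[.4862,.0203])@R,W[:,2]]
m=(abs(T[:,0])<.046)&(T[:,1]<.134)&(T[:,1]>-.1)&(T[:,2]>.034)&(T[:,2]<.043);t=T[m]
print(np.linalg.lstsq(np.c_[t[:,:2],np.ones(len(t))],t[:,2],rcond=None)[0])
E
```

```text
10.9 [ 0.48239569 -0.11711686  0.13139749] [-0.25057807  0.10937873 -0.73547395]
stop top 115 [-0.00977798  0.05688662] 0.05707369171949517
case 676 [0.01462226 0.14477869] [-0.04469257  0.03540805] ((-0.0016846917569637299, 0.0793430358171463), (0.08859091252088547, 0.13182726502418518), 1.3376566171646118)
stop top 154 [-0.00163726  0.05759029] 0.05768103956811366
case 1450 [0.01261331 0.14461827] [-0.04185114  0.04582763] ((0.0016543678939342499, 0.07821646332740784), (0.1334206759929657, 0.08991915732622147), 89.93585968017578)
[0.00023909 0.00409876 0.0380796 ]
```

View pics/crop9.png

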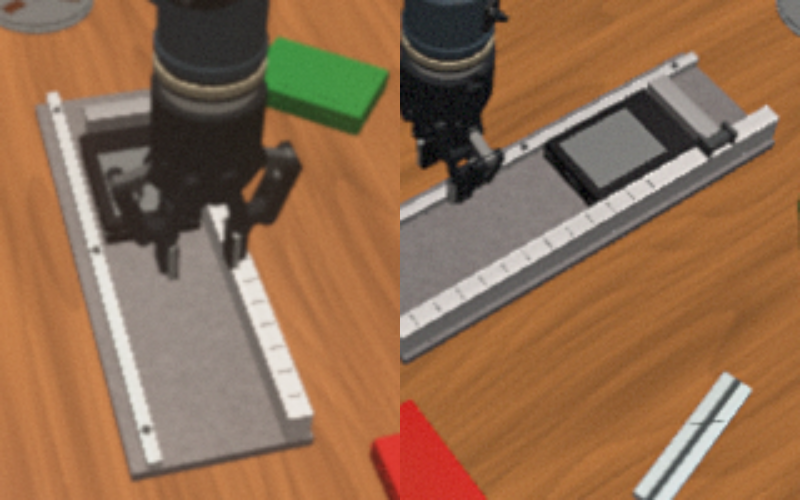

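The case rear is at 13-14.6 mm (expected 14), centre at about y 79, flat, square and against the level stop. The arm is clear.

```bash
python3 -c "
from plant import r
print(r.job_done())"
```

```text
the job is handed in; nothing more can be done
None
```

I flipped the stop fully down, pushed the case along the channel against it, and handed the job in at about 10.9 s. No verdict came back.

- **Stop:** I pressed it down with the closed fingers until the end stop gave 6.8 N. The case was then still about 188 mm short of the stop. At the end, its top measured z 57 mm and was level in both cameras.
- **Case:** I pushed it from behind with the fingers partly open, until contact gave 7 N. At the end its centre was at about track (0, 79) mm, square to within about 1° and flat to within 0.005 rad.
- **Arm:** the gripper was backed off and lifted clear before handing in.

No check failed. The side and scene cameras differed by about 2–3 mm in case x and about 2 mm in rear-end y, mostly explained by the calibration tolerance; the arm also partly hid the case from the side camera.

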